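# Turn the produce blower down from high to low

### The job

The blower that airs the produce boxes is running on high: the green key of its interlocked three-key bank is down. Set it to low by pressing the yellow key fully down until it stays down and the green key pops up; do not press the red stop key, and leave the juice bottle standing where it is.

Things in the scene. Friction and masses are not known exactly. Their poses are not given: they have to be found in the camera images.
- low_key_top (a point): Centre of the top of the yellow low-speed key, a flat block 36 mm wide (own y), 66 mm long (own x), own z up. Key tops are 78 mm above the bench when up, 66 mm when fully down: 12 mm straight down. Starts up. Pushing takes about 4 N at first, then less; well past half way it snaps down and latches as the key that was down rises as much. Less, and it springs back or sticks half way. Hard stop at the bottom.
- high_key_top (a point): Centre of the top of the green high-speed key; same size, heights and axes as the yellow one. Starts down, rises as another key is pressed. The three keys lie side by side along their own y, 54 mm centre to centre, in any order of colours, on a grey control box 130 x 180 mm, 60 mm high, part of the blower, which is fixed to the bench and may be turned.
- stop_key_top (a point): Centre of the top of the red stop key; same size, heights and axes as the yellow one. Starts up and must stay up. The blower's round fan drum (156 mm across, 90 mm high) is at the keys' +y end, its centre 185 mm from the middle key.
- juice: Upright orange juice bottle, white label and cap, 66 mm across, 190 mm tall, about 0.5 kg, loose beside the control box at the end away from the drum; origin at the centre of its underside, z up. A blue tin (72 mm across, 95 mm tall) and a red apple (67 mm tall) stand loose beyond the box on the keys' +x side, 60 mm or more from the keys.

How it is judged:
By the outcome, as a careful person would: the job done as asked, in the order asked, and still so for the second after the job is handed in, with the robot touching nothing.
It also fails if it takes over 26 s, if anything falls off the work surface, if the arm or the gripper's body presses on something with over 40 N, if the wrist force passes 120 N, or if a joint passes its speed limit or range.

### The arm

A 6-joint arm with a two-finger parallel gripper is mounted at the origin on the work surface. World frame = base frame: x ahead of the robot, y to its left, z up, the work surface at z = 0. Lengths are in m, angles in rad, forces in N, time in s.
With the tool pointing down it reaches from about 0.35 to 0.775 m from the base axis. Payload 7.3 kg.
Tool frame: the origin (TCP) lies at the very end of the fingers, on their centre line; the grasp point (between the pads) lies 19 mm behind it; z points along the fingers, y is the direction in which the jaws open and shut (so a half turn about z gives the same grasp; the last joint's range is limited). The gripper opens to 92 mm and grips with 3 to 60 N. Pads are 19 mm wide; open, the fingers measure 130 mm over their backs; the gripper's body (75 mm by 190 mm) begins 47 mm behind the grasp point.
Start: joints at [-1.249, 0.342, 1.524, -0, 1.275, -0.146], TCP at [0.237, -0.469, 0.227] pointing down, gripper open.
Joint ranges: [-2.53, 2.53], [-0.77, 2.02], [0.04, 2.7], [-1, 4.14], [0.28, 2.66], [-3.11, 3.11]. Speed limits (rad/s): [2.57, 2.57, 3.14, 3.14, 3.14, 3.14].

### API

Orientations are given as [roll, pitch, yaw] about the fixed x, y, z axes, in that order (R = Rz(yaw) Ry(pitch) Rx(roll)).
In Python, from cell import monitor, eyes, order gives the robot as it stands. The module is installed in compiled form; this text tells all that it offers.
- The arm moves only by the tool carry_out, never from a script. Its argument "targets" is a list of rows, each a list of 2 entries, a list of its own where there are three numbers: the shift along the tool's x, y, z in m, then the turn about the tool's z in rad. In form: [[[dx, dy, dz], twist], ...]. A call has 1 to 10 rows; each row shifts and turns the pose as measured when the row begins, along the tool's axes as they then stand; what a row does not reach is not made up. A row lasts 1/8 s, in which the tool goes at most 62.5 mm and 10.7 degrees, less where a joint would pass 70% of its speed; a pose out of reach is approached as far as the arm can. A call is refused whole if a number of a shift passes 0.0625 or a number of a turn 0.188, either way. A call with a gripper value outside its range is refused whole. "fingers" is the closure, from 0 (fully open) to 1 (shut), set as the call begins (left out, the last holds). The fingers move at their own pace and stop on an object; "grip_force" is the grip in N (left out, the last holds). Time passes only in rows, so rows that do not move let the fingers close. It gives the time, the measured TCP pose, the force and the opening at its end, in the units of the state.
- monitor.observe(): the state, without advancing time (a new reading comes with each control period).
- eyes.read_camera(name): name is "side" or "top" or "wrist"; returns the picture (384x512x3 uint8, red, green, blue); there is no depth.
- eyes.camera_info(name): a dict with "K" (3x3 intrinsics, pixels), "rvec" (rotation vector, rad) and "tvec" (3), from world to camera coordinates, as OpenCV has them. Camera axes: x right, y down, z forward; pixel columns grow to the right and rows downward; lengths in m; the calibration is good to about 2 mm. A picture is of the moment at which its call begins: read the wrist's pose just before it. camera_info takes no time and is no camera call; for the wrist camera it gives the pose at the moment of the call.
- order.hand_in(): hands the job in, once; it reports no verdict.
The state is a dict: "time": time; "qpos": joint angles; "qvel": joint speeds; "joint_efforts": joint torques, N m; "tool_pos": TCP position; "tool_rot": TCP orientation; "contact_force": force on the tool from outside, world axes, zero at the start; "torque": the same for the moment, N m; "opening": finger opening in m.
Only numpy, scipy, OpenCV 4.12 (cv2) and the standard library are available. Lean on these libraries where they do the work, as an engineer would, in place of code of your own. Each camera call takes 0.05 s, during which the arm holds its last target.

## Working session

There is one attempt and no reset: what is moved stays moved. The work goes in short steps, Python scripts to look and compute and a tool call to move; the robot and the scene stay as the last step left them, time stands still between calls to the robot, and variables do not carry over. Pictures are saved under pics/ and viewed, and the job is handed in when it is done.

Besides the shell and the picture viewer there is one more tool, called after "Emit:" by a JSON object that holds its "fn" and its "kwargs". carry_out: Moves the arm, as the interface text tells. Its arguments: {"type":"object","properties":{"targets":{"type":"array","items":{"type":"array"}},"fingers":{"type":"number"},"grip_force":{"type":"number"}},"required":["targets"]}

```bash
mkdir -p pics; python3 - <<'E'
from cell import monitor, eyes
import cv2
s=monitor.observe();print(s)
for n in("side","top"):
    im=eyes.read_camera(n);cv2.imwrite(f"pics/{n}0.png",im[:,:,::-1]);c=eyes.camera_info(n);print(n,c)
E
```

```text
{'time': 0.0, 'qpos': array([-1.24901202e+00,  3.42710551e-01,  1.52500386e+00,  2.02769300e-05,
        1.27535544e+00, -1.45984157e-01]), 'qvel': array([-0.00149305,  0.00083523,  0.00027291, -0.00085959, -0.00255227,
       -0.00029131]), 'joint_efforts': array([-1.14687671e-03, -4.31246567e+01, -2.44225305e+01,  7.17203692e-02,
        5.59252349e-02, -1.25113656e-04]), 'tool_pos': array([ 0.23662935, -0.46821514,  0.22605585]), 'tool_rot': array([-3.14013398e+00, -2.34066434e-04,  4.67762376e-01]), 'contact_force': array([ 0.02890444, -1.01397508,  0.66036111]), 'torque': array([0.0500946 , 0.04138832, 0.0219327 ]), 'opening': 0.09179878712050994}
side {'K': array([[364.33055711,   0.        , 254.10159122],
       [  0.        , 364.33055711, 192.64038515],
       [  0.        ,   0.        ,   1.        ]]), 'rvec': array([ 0.15849647, -2.74432993,  1.36437872]), 'tvec': array([0.580009  , 0.14028191, 0.5947726 ])}
top {'K': array([[419.36500936,   0.        , 251.68664465],
       [  0.        , 419.36500936, 193.08443787],
       [  0.        ,   0.        ,   1.        ]]), 'rvec': array([ 2.12639359, -2.16173171,  0.19667749]), 'tvec': array([-0.07533077,  0.58536712,  0.75003958])}
```

View pics/side0.png

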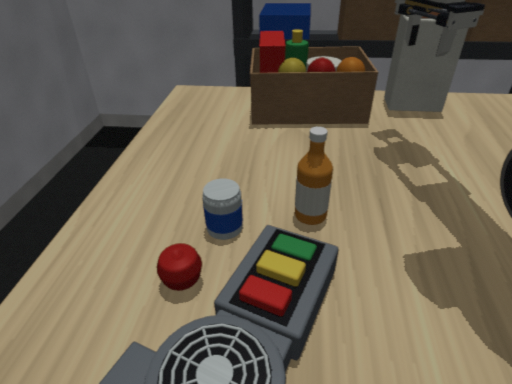

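View pics/top0.png

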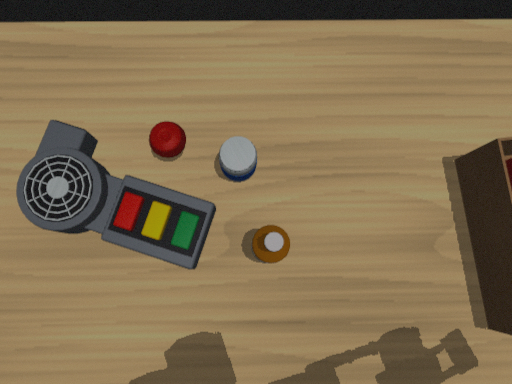

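The side view shows green (295,246), yellow (281,267) and red (266,294) on the box, with the bottle beyond the green key. In the top view, red is at (128,211), yellow is in the middle at (157,220), green is at (185,230), and the bottle cap is at (274,241).

```bash
cat > h.py <<'E'
import numpy as np, cv2
from cell import monitor, eyes
def ray(c,uv,z):
    R=cv2.Rodrigues(np.array(c["rvec"]))[0];C=-R.T@c["tvec"]
    d=R.T@np.linalg.inv(c["K"])@np.array([uv[0],uv[1],1.]);return C+d*(z-C[2])/d[2]
H={"red":[((0,140,90),(6,255,255)),((174,140,90),(180,255,255))],"yellow":[((22,150,110),(32,255,255))],"green":[((45,120,50),(80,255,255))]}
def meas(im,c,ccol,z,roi):
    h=cv2.cvtColor(im,cv2.COLOR_RGB2HSV);m=0
    for a,b in H[ccol]: m=m|cv2.inRange(h,a,b)
    k=np.zeros_like(m);x0,y0,x1,y1=roi;k[y0:y1,x0:x1]=m[y0:y1,x0:x1]
    cs=cv2.findContours(k,cv2.RETR_EXTERNAL,cv2.CHAIN_APPROX_NONE)[0];q=max(cs,key=cv2.contourArea)
    P=np.array([ray(c,p[0],z)[:2] for p in q],np.float32)
    return cv2.minAreaRect(P), cv2.minAreaRect(q)[0]
E
python3 - <<'E'
from h import *
for n,roi in(("top",(100,170,220,270)),("side",(220,225,340,330))):
    im=cv2.imread(f"pics/{n}0.png")[:,:,::-1].copy();c=eyes.camera_info(n)
    for k,z in(("red",.078),("yellow",.078),("green",.066)): print(n,k,meas(im,c,k,z,roi))
c=eyes.camera_info("top");print("cap",ray(c,(274,241),.19)); print("tin",ray(c,(238,158),.095),"apple",ray(c,(167,139),.05))
print(ray(eyes.camera_info("side"),(318,130),.19))
E
```

```text
top red (((0.5504688620567322, 0.14108693599700928), (0.03483351320028305, 0.06428525596857071), 70.83407592773438), (127.54794311523438, 210.7054901123047))
top yellow (((0.5327426791191101, 0.09044455736875534), (0.0343627966940403, 0.06416971981525421), 71.00853729248047), (155.37330627441406, 219.95477294921875))
top green (((0.5152709484100342, 0.039378345012664795), (0.03580954298377037, 0.06500313431024551), 70.9141616821289), (184.4499969482422, 229.65000915527344))
side red (((0.5498093962669373, 0.14679498970508575), (0.0357629731297493, 0.06436607241630554), 70.92369079589844), (265.3620910644531, 291.3448181152344))
side yellow (((0.5322884321212769, 0.09634487330913544), (0.03530040383338928, 0.06433422863483429), 70.7543716430664), (280.61077880859375, 264.1861572265625))
side green (((0.514798104763031, 0.04556264728307724), (0.037403564900159836, 0.06571868807077408), 71.1397705078125), (293.6500244140625, 246.0500030517578))
cap [ 0.48553791 -0.11506382  0.19      ]
tin [ 0.64142792 -0.06031134  0.095     ] apple [0.69252279 0.07721251 0.05      ]
[ 0.48502189 -0.11085419  0.19      ]
```

Emit:
{"fn": "carry_out", "kwargs": {"targets": [[[0,0,-0.01],-0.155],[[0,0,-0.01],-0.155],[[0,0,-0.01],-0.155],[[0,0,-0.01],-0.155],[[0,0,0],-0.155],[[0.045,0.007,0],0],[[0.045,0.007,0],0],[[0.045,0.007,0],0],[[0.045,0.007,0],0],[[0.045,0.007,0],0]], "fingers": 1, "grip_force": 20}}

```text
time: 1.35
tool_pos: [0.3376, -0.2587, 0.264]
tool_rot: [-3.135, -0.008, 1.263]
contact_force: [1.3, 0.2, 0.2]
opening: 0.0004
```

```bash
cat >> h.py <<'E'
def delta(x,y,z,yaw):
    s=monitor.observe();R=cv2.Rodrigues(np.zeros(3))[0]
    from scipy.spatial.transform import Rotation as Q
    R=Q.from_euler("xyz",s["tool_rot"]).as_matrix()
    print("t",s["time"],"pos",s["tool_pos"].round(4),"rot",s["tool_rot"].round(3),"F",s["contact_force"].round(2),"q",s["qpos"].round(2),"open",s["opening"])
    print("tool delta",(R.T@(np.array([x,y,z])-s["tool_pos"])).round(4),"twist",-(yaw-s["tool_rot"][2]))
E
python3 -c "
from h import *
delta(.5325,.0925,.2,np.radians(71))"
```

```text
t 1.35 pos [ 0.3376 -0.2587  0.264 ] rot [-3.135 -0.008  1.263] F [1.29 0.22 0.2 ] q [-0.84  0.13  1.7   0.    1.32 -0.53] open 0.000446454084490877
tool delta [0.3931 0.0799 0.0668] twist 0.024166407892631137
```

Emit:
{"fn": "carry_out", "kwargs": {"targets": [[[0.045,0.009,0],0.012],[[0.045,0.009,0],0.012],[[0.045,0.009,0],0],[[0.045,0.009,0],0],[[0.045,0.009,0],0],[[0.045,0.009,0],0],[[0.045,0.009,0],0],[[0.045,0.009,0.02],0],[[0.02,0.005,0.02],0],[[0,0,0],0]]}}

```text
time: 2.6
tool_pos: [0.5368, 0.092, 0.2229]
tool_rot: [-3.131, -0.007, 1.242]
contact_force: [-0.8, 0.3, -0.5]
opening: 0.0004
```

```bash
python3 -c "
from h import *
delta(.5325,.0925,.1,np.radians(71))
c=eyes.camera_info('wrist');im=eyes.read_camera('wrist');cv2.imwrite('pics/w1.png',im[:,:,::-1])
for k,z in(('red',.078),('yellow',.078),('green',.066)):
    try: print(k,meas(im,c,k,z,(0,0,512,384)))
    except Exception as e: print(k,e)
"
```

```text
t 2.6 pos [0.5368 0.092  0.2229] rot [-3.131 -0.007  1.242] F [-0.82  0.29 -0.53] q [0.02 0.38 1.47 0.01 1.29 0.35] open 0.0003840837385547918
tool delta [-0.0018 -0.0028  0.123 ] twist 0.0032615822139592243
red (((0.6832955479621887, 0.09062283486127853), (0.06130153685808182, 0.06730762869119644), 71.23186492919922), (408.00006103515625, 128.50003051757812))
yellow (((0.5334704518318176, 0.09512273967266083), (0.03608635440468788, 0.06567712128162384), 71.41341400146484), (258.5, 172.5))
green (((0.5160801410675049, 0.04402811825275421), (0.035100653767585754, 0.06555603444576263), 71.4408950805664), (259.0, 218.0))
```

View pics/w1.png

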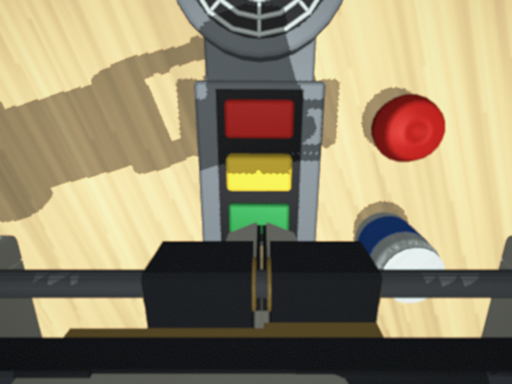

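The wrist view shows the whole yellow key at (258,172), above green (258,218) and below red (259,119). It puts yellow at (0.533, 0.095), which falls between the other two views. I'll descend over it.

Emit:
{"fn": "carry_out", "kwargs": {"targets": [[[0,-0.003,0.03],0],[[0,0,0.03],0],[[0,0,0.03],0],[[0,0,0.03],0],[[0,0,0.01],0],[[0,0,0],0]]}}

```text
time: 3.4
tool_pos: [0.5353, 0.0874, 0.0978]
tool_rot: [3.141, -0.01, 1.236]
contact_force: [0.3, 0.1, 0.1]
opening: 0.0006
```

```bash
python3 -c "
from h import *
delta(.533,.094,.066,np.radians(71))"
```

```text
t 3.4 pos [0.5353 0.0874 0.0978] rot [ 3.141 -0.01   1.236] F [0.27 0.14 0.14] q [0.02 0.51 1.65 0.01 0.98 0.34] open 0.0006118200405370469
tool delta [ 0.0051 -0.0044  0.0319] twist -0.0033536669901990113
```

Emit:
{"fn": "carry_out", "kwargs": {"targets": [[[0.006,-0.004,0.0],0],[[0,0,0.008],0],[[0,0,0.008],0],[[0,0,0.004],0],[[0,0,0.004],0]]}}

```text
time: 4.03
tool_pos: [0.5356, 0.0951, 0.076]
tool_rot: [3.135, -0.012, 1.236]
contact_force: [-0.6, -0.5, 3.1]
opening: 0.0003
```

```bash
python3 -c "
from h import *
delta(.533,.094,.066,np.radians(71))"
```

```text
t 4.025 pos [0.5356 0.0951 0.076 ] rot [ 3.135 -0.012  1.236] F [-0.65 -0.53  3.09] q [0.03 0.54 1.68 0.01 0.92 0.36] open 0.0002580122419611103
tool delta [-0.002  -0.0022  0.0099] twist -0.0032096144710187513
```

Contact is at the expected height of about 0.077 m with 3 N. Next I'll press to the stop.

Emit:
{"fn": "carry_out", "kwargs": {"targets": [[[0,0,0.004],0],[[0,0,0.004],0],[[0,0,0.004],0],[[0,0,0.003],0]]}}

```text
time: 4.53
tool_pos: [0.5362, 0.0952, 0.0656]
tool_rot: [3.133, -0.013, 1.237]
contact_force: [-13.7, -1.6, 35.2]
opening: 0.0003
```

Emit:
{"fn": "carry_out", "kwargs": {"targets": [[[0,0,-0.005],0],[[0,0,-0.02],0],[[0,0,-0.04],0],[[0,0,-0.05],0],[[0,0,-0.05],0],[[0,0,0],0]]}}

```text
time: 5.28
tool_pos: [0.5341, 0.0936, 0.2352]
tool_rot: [3.133, -0.013, 1.236]
contact_force: [-0.1, -0.0, 0.3]
opening: 0.0007
```

```bash
python3 -c "
from h import *
delta(.533,.094,.066,np.radians(71))
for n in ('wrist','side','top'): im=eyes.read_camera(n);cv2.imwrite('pics/%s2.png'%n,im[:,:,::-1])
a=cv2.imread('pics/side0.png')[220:330,200:350];b=cv2.imread('pics/side2.png')[220:330,200:350]
cv2.imwrite('pics/cmp2.png',cv2.resize(cv2.hconcat([a,b]),None,fx=2.6,fy=2.6))
cv2.imwrite('pics/st2.png',cv2.resize(cv2.hconcat([cv2.imread('pics/side2.png'),cv2.imread('pics/wrist2.png')]),(800,300)))
"
```

```text
t 5.275 pos [0.5341 0.0936 0.2352] rot [ 3.133 -0.013  1.236] F [-0.08 -0.05  0.32] q [0.03 0.36 1.47 0.01 1.3  0.36] open 0.0006567424876071076
tool delta [-0.0021 -0.0026  0.1692] twist -0.0029712862248352234
```

View pics/cmp2.png

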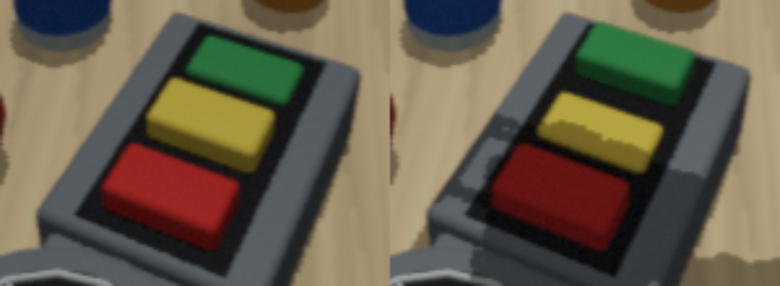

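View pics/st2.png

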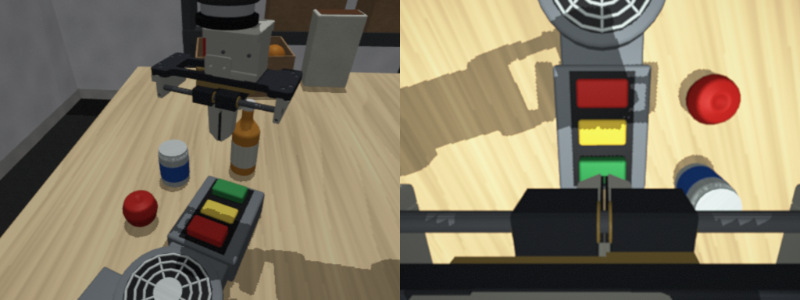

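After the press (right half of the crop), green at (634,62) is up with its side showing. Yellow at (600,130) is low and red at (560,196) is still up. The bottle stands where it was, and the fingers are well clear.

```bash
python3 -c "
from h import *
c=eyes.camera_info('side')
for n in '02':
    im=cv2.imread('pics/side%s.png'%n)[:,:,::-1].copy()
    for k in ('red','yellow','green'): print(n,k,meas(im,c,k,.072,(220,225,340,330))[1])
    h=cv2.cvtColor(im,cv2.COLOR_RGB2HSV)[140:230,285:345];m=cv2.inRange(h,(8,150,60),(18,255,255));print('bottle',cv2.boundingRect(m))
from cell import order
print(order.hand_in())"
```

```text
0 red (265.3620910644531, 291.3448181152344)
0 yellow (280.61077880859375, 264.1861572265625)
0 green (293.6500244140625, 246.0500030517578)
bottle (10, 2, 38, 83)
2 red (265.02215576171875, 291.4434509277344)
2 yellow (280.86749267578125, 269.3786315917969)
2 green (293.1519775390625, 243.5938262939453)
bottle (10, 2, 38, 83)
the job is handed in; nothing more can be done
None
```

The blower is set to low. I pressed the yellow key with the closed fingers to its hard stop (fingertip at 65.6 mm, about 35 N at the wrist). I then lifted clear and handed the job in at about 5.4 s; hand-in gives no verdict.

- **Keys:** the last side picture shows yellow down and staying down after release (5 px lower) and green popped up. Red did not move and was never touched.
- **Bottle:** it stands exactly where it was, with the same outline in the pictures before and after.
- **Disagreement:** the side and top views put the yellow key about 6 mm apart in y. The wrist view fell between them, so I aimed there and the press landed well within the key.

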